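# Set out the cook's seasoning board

## Robot

A 6-joint arm with a two-finger parallel gripper is mounted at the origin on a cart in front of the work surface, level with it; the furniture and walls round the work are solid. World frame = base frame: x ahead of the robot, y to its left, z up, the work surface at z = 0. Lengths are in mm, angles in rad, forces in N, time in s.
With the tool pointing down it reaches from about 300 to 1000 mm from the base axis. Payload 5.1 kg.
Tool frame: the origin (TCP) lies midway between the tips of the shut fingers; the grasp point (between the pads) lies 19 mm behind it; z points along the fingers, y is the line along which they close (so a half turn about z gives the same grasp; the last joint's range is limited). The gripper opens to 95 mm and grips with 3 to 60 N. Pads are 20 mm wide; open, the fingers measure 119 mm over their backs; the gripper's body (75 mm by 180 mm) begins 59 mm behind the grasp point.
Start: joints at [1.173, 0.124, 1.65, -0, 1.367, -0.083], TCP at [201.278, 618.039, 214.656] pointing down, gripper open.
Joint ranges: [-2.61, 2.61], [-1.02, 2.33], [0.03, 2.71], [-1.35, 4.49], [0.32, 2.68], [-2.91, 2.91]. Speed limits (rad/s): [2.57, 2.57, 3.14, 3.14, 3.14, 3.14].

## Interface

Orientations are given as a unit quaternion [x, y, z, w].
In Python, from workcell import env, vision, order gives the robot as it stands. The module is installed in compiled form; this text tells all that it offers.
- The arm moves only by the tool carry_out, never from a script. Its argument "deltas" is a list of rows, each a list of 5 numbers: the closure in counts, from 0 (fully open) to 255 (shut), then the shift along the tool's x, y, z in units of 1 m (1.0 is 1 m), then the turn about the tool's z in units of pi rad (1.0 is pi rad). In form: [[jaw, x, y, z, roll], ...]. A call has 1 to 20 rows; each row is the pose to reach, as a shift and turn from the pose commanded when the call began, along the tool's axes at that moment, turning the shorter way round; what a row does not reach only later rows make up. A row lasts 1/10 s, in which the tool goes at most 50 mm and 8.59 degrees, less where a joint would pass 70% of its speed; a pose out of reach is approached as far as the arm can. A call with a number of a shift or a turn outside -1 to 1 is refused whole. A call with a gripper value outside its range is refused whole. The fingers move at their own pace and stop on an object; "squeeze" is the grip in N (left out, the last holds). Time passes only in rows, so rows that repeat a pose let the fingers close. It gives the time, the measured TCP pose, the force, the opening and the grip force at its end, in the units of the state.
- env.sense(): the state, without advancing time (a new reading comes with each control period).
- vision.snapshot(name): name is "side" or "top"; returns a dict with "pixels" (384x512x3 uint8, red, green, blue), "camera_matrix" (3x3 intrinsics, pixels), "k1" (the pictures are not rectified: a ray, as slopes to the right and down, at radius r is drawn at 1 + k1 r^2 times it, then the intrinsics apply), "position" and "rotation" of the camera in the world. Camera axes: x right, y down, z forward; pixel columns grow to the right and rows downward; lengths in mm; the calibration is good to about 2 mm. A picture is of the moment at which its call begins. There is no depth.
- order.sign_off(): hands the job in; it is judged then, once.
The state is a dict: "t": time; "q": joint angles; "qvel": joint speeds; "joint_torque": joint torques, N m; "eef_pos": TCP position; "tool_rot": TCP orientation; "ft_force": force on the tool from outside, world axes, zero at the start; "moment": the same for the moment, N m; "finger_gap": opening from 0.0 (shut) to 1.0 (fully open); "grasp_force": force on a finger pad.
Only numpy, scipy, OpenCV 4.12 (cv2) and the standard library are available. Lean on these libraries where they do the work, as an engineer would, in place of code of your own. Each camera call takes 0.05 s, during which the arm holds its last target. There are 200 camera calls.

## Task

Set out the seasoning board with the things standing on the worktop near the robot (not their likes far back on the right): stand the tall red mill in the back hollow between the tin and the jar, the glass shaker in the hollow directly in front of the tin, the spice jar with the red cap in the hollow directly in front of the wide jar, and the garlic bulb, stem up, in the hollow between the shaker and the spice jar. Front is the side towards the robot; everything must stand upright on the floor of its hollow, let go of. Leave the tin, the jar, the kitchen timer and the lemon where they are.

Things in the scene. Friction and masses are not known exactly. Their poses are not given: they have to be found in the camera images.
- seasoning_board: Fixed oak board, dark edging, 189 (x) x 282 (y) x 20 mm high. Origin: centre of underside; x away from the robot, y left, yaw up to 20 deg. Six round hollows, 8 mm deep (floors 12 mm above the worktop): back row x = +35.5 mm: y = +82 and -82 (86 mm wide, hold tin and jar), y = 0 (64 mm wide, empty); front row x = -46.5 mm: y = +82, 0, -82 (64 mm wide, empty).
- tin_centre (a point): A squat round food tin with a metal lid and a printed green label, 75 mm across, 58 mm high. It stands in one of the two wide hollows in the board's back row, left or right, and stays there. Noisy position = its centre, half-way up, on its own upright axis (its z axis).
- jar_centre (a point): A wide glass storage jar with a grey screw lid, 66 by 72 mm across, 102 mm high. It stands in the other wide back hollow and stays there. Noisy position = its centre, half-way up, on its own upright axis (its z axis).
- tall_mill_centre (a point): A slim, tall turned red mill, the tallest thing here: 233 mm high, 43 mm across, narrowing to a 29 mm neck about 180 mm up; the head above it (196 to 220 mm up) is 38 mm across and does not turn. About 0.16 kg. It stands upright. Noisy position = its centre, half-way up, on its own upright axis (its z axis).
- shaker_centre (a point): A small clear glass shaker with a rounded grey metal top pierced with holes, 90 mm high, 42 mm across at its widest (26 mm up), 36 mm at 52 mm up, 33 mm at the top, about 0.1 kg. It stands upright. Noisy position = its centre, half-way up, on its own upright axis (its z axis).
- spice_jar_centre (a point): A slim clear glass spice jar with a straight red cap, 106 mm high, 42 mm across the glass, 45 mm across the cap (the cap is the top 21 mm), about 0.11 kg. It stands upright. Noisy position = its centre, half-way up, on its own upright axis (its z axis).
- garlic_centre (a point): A whole white garlic bulb, 53 mm across at its widest (19 mm up), tapering to 46 mm at 28 mm and 30 mm at 38 mm up, 53 mm high to the tip of its stem, about 30 g. It stands with its stem up. Noisy position = its centre, half-way up, on its own upright axis (its z axis).
- timer_centre (a point): A round red and white kitchen timer, 70 mm across, 50 mm high, standing among the things. It is not part of the job. Noisy position = its centre, half-way up, on its own upright axis (its z axis).
- lemon_centre (a point): A yellow lemon, 72 by 57 mm, 58 mm high, lying among the things. It is not part of the job. Noisy position = its centre.
Not all that is in view belongs to the job. What is shaped like the part that bears garlic_centre but blue or purple is not meant.

How it is judged (in metres and radians):
At the end, for the whole second after the job is handed in: Mill in the middle back hollow, shaker before the tin, spice jar before the wide jar, garlic between those two: each within 15 mm of its hollow's axis in x and y, on its floor, leaning < 0.1 rad (garlic 0.4), at rest; tin and jar upright in their hollows, timer and lemon within 30 mm of their start (x of tall_mill_centre in the frame of seasoning_board between 0.0205 and 0.0505 m and y of tall_mill_centre in the frame of seasoning_board between -0.015 and 0.015 m and z of tall_mill_centre in the frame of seasoning_board between 0.1245 and 0.1325 m and x of garlic_centre in the frame of seasoning_board between -0.0615 and -0.0315 m and y of garlic_centre in the frame of seasoning_board between -0.015 and 0.015 m and z of garlic_centre in the frame of seasoning_board between 0.0315 and 0.0455 m and (((x of tin_centre in the frame of seasoning_board between 0.0205 and 0.0505 m and y of tin_centre in the frame of seasoning_board between 0.067 and 0.097 m and z of tin_centre in the frame of seasoning_board between 0.037 and 0.045 m) and (x of jar_centre in the frame of seasoning_board between 0.0205 and 0.0505 m and y of jar_centre in the frame of seasoning_board between -0.097 and -0.067 m and z of jar_centre in the frame of seasoning_board between 0.059 and 0.067 m) and (x of shaker_centre in the frame of seasoning_board between -0.0615 and -0.0315 m and y of shaker_centre in the frame of seasoning_board between 0.067 and 0.097 m and z of shaker_centre in the frame of seasoning_board between 0.053 and 0.061 m) and (x of spice_jar_centre in the frame of seasoning_board between -0.0615 and -0.0315 m and y of spice_jar_centre in the frame of seasoning_board between -0.097 and -0.067 m and z of spice_jar_centre in the frame of seasoning_board between 0.061 and 0.069 m)) or ((x of tin_centre in the frame of seasoning_board between 0.0205 and 0.0505 m and y of tin_centre in the frame of seasoning_board between -0.097 and -0.067 m and z of tin_centre in the frame of seasoning_board between 0.037 and 0.045 m) and (x of jar_centre in the frame of seasoning_board between 0.0205 and 0.0505 m and y of jar_centre in the frame of seasoning_board between 0.067 and 0.097 m and z of jar_centre in the frame of seasoning_board between 0.059 and 0.067 m) and (x of shaker_centre in the frame of seasoning_board between -0.0615 and -0.0315 m and y of shaker_centre in the frame of seasoning_board between -0.097 and -0.067 m and z of shaker_centre in the frame of seasoning_board between 0.053 and 0.061 m) and (x of spice_jar_centre in the frame of seasoning_board between -0.0615 and -0.0315 m and y of spice_jar_centre in the frame of seasoning_board between 0.067 and 0.097 m and z of spice_jar_centre in the frame of seasoning_board between 0.061 and 0.069 m))) and angle between each of tall_mill_centre, shaker_centre, spice_jar_centre, tin_centre, jar_centre's own z axis and vertical below 0.1 rad and angle between garlic_centre's own z axis and vertical below 0.4 rad and linear speed of each of tall_mill, shaker, spice_jar, garlic, tin, jar below 0.03 m/s and distance of each of timer_centre, lemon_centre from where it was at the start of the episode below 0.03 m); the robot touches nothing.
It fails at once if the kitchen timer is shoved more than 30 mm (distance of timer_centre from where it was at the start of the episode above 0.03 m).
It fails at once if the lemon is shoved or rolled more than 30 mm (distance of lemon_centre from where it was at the start of the episode above 0.03 m).
It fails at once if the tin is lifted or knocked out of its hollow (distance of tin_centre from where it was at the start of the episode above 0.03 m).
It fails at once if the wide jar is lifted or knocked out of its hollow (distance of jar_centre from where it was at the start of the episode above 0.03 m).
It also fails if it takes over 115 s, if anything falls off the work surface, if the arm or the gripper's body presses on something with over 40 N, if the wrist force passes 120 N, or if a joint passes its speed limit or range.

## Working session

There is one attempt and no reset: what is moved stays moved. The work goes in short steps, Python scripts to look and compute and a tool call to move; the robot and the scene stay as the last step left them, time stands still between calls to the robot, and variables do not carry over. Pictures are saved under pics/ and viewed, at most 14 in all, crops included, and the job is handed in when it is done.

Besides the shell and the picture viewer there is one more tool, called as name(argument=value, ...), one argument or row to a line, values as JSON. carry_out: Moves the arm, as the interface text tells. Shifts and turns lie within -1 to 1; 1 stands for 1 m of shift or pi rad of turn. Its arguments: {"type":"object","properties":{"deltas":{"type":"array","items":{"type":"array","items":{"type":"number"}}},"squeeze":{"type":"number"}},"required":["deltas"]}

```bash
mkdir -p pics
python3 - <<'E'
from workcell import env, vision, order
import cv2, numpy as np, pickle
s=env.sense(); print(s)
for n in("side","top"):
    d=vision.snapshot(n); pickle.dump(d,open(n+".pkl","wb"))
    cv2.imwrite(f"pics/{n}0.png",cv2.resize(d["pixels"][:,:,::-1],(800,600),interpolation=cv2.INTER_CUBIC))
    print(n,d["camera_matrix"],d["k1"],d["position"],d["rotation"])
E
```

```text
{'t': 0.0, 'q': array([ 1.17339001e+00,  1.24472491e-01,  1.65164940e+00,  1.02192639e-05,
        1.36752871e+00, -8.25849256e-02]), 'qvel': array([-0.00159336, -0.00174042,  0.00038559,  0.00123307,  0.00082559,
        0.0002394 ]), 'joint_torque': array([-1.10844841e-03, -4.17622876e+01, -3.59929991e+01,  7.73213524e-02,
        4.91488015e-02, -1.65427500e-04]), 'eef_pos': array([201.03646949, 617.45440381, 213.42271983]), 'tool_rot': array([ 1.56762386e-01,  9.87635811e-01, -9.98292050e-04, -2.49445112e-04]), 'ft_force': array([ 0.47257968,  0.15293418, -0.66966483]), 'moment': array([-0.06842578,  0.02218379,  0.05771573]), 'grasp_force': 0.0, 'finger_gap': 1.0028617470231136}
side [[362.03739973   0.         256.75015309]
 [  0.         362.03739973 195.13949539]
 [  0.           0.           1.        ]] -0.05628449394655628 [1428.99288482   43.09792535  714.81257453] [ 0.56996476  0.67041128 -0.3709718  -0.29676389]
top [[445.08924028   0.         253.32550386]
 [  0.         445.08924028 188.06403169]
 [  0.           0.           1.        ]] -0.1312479587493527 [ 336.66546129 -135.80700587 1245.85867697] [-0.70124164  0.70872853 -0.04643372  0.06170856]
```

View pics/side0.png

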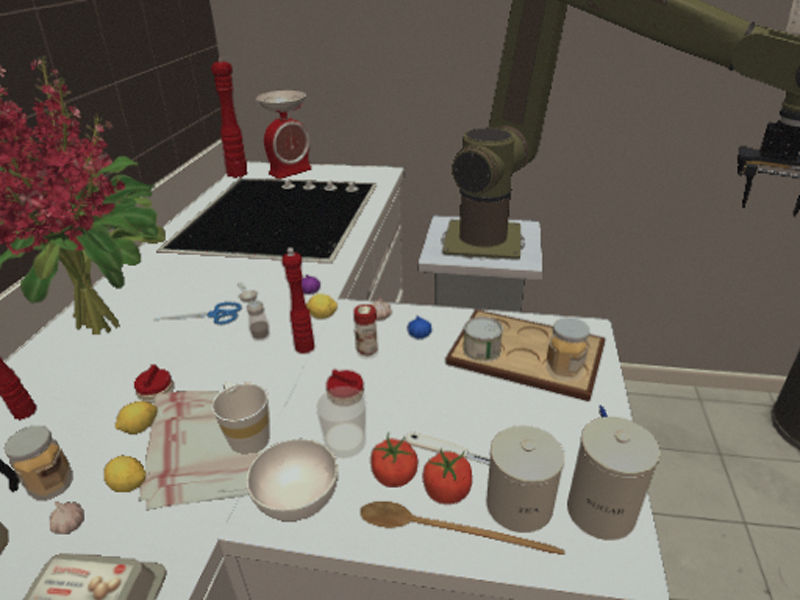

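View pics/top0.png

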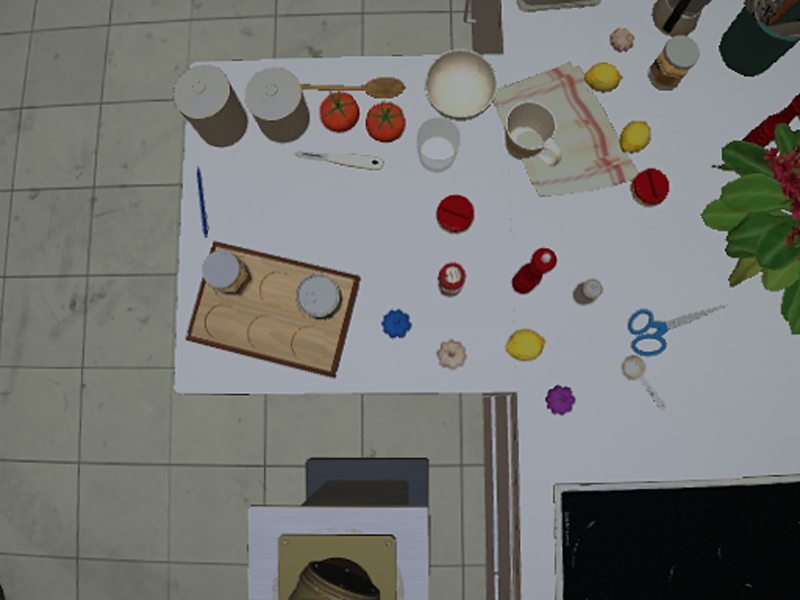

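The side picture shows the mill at (300,300), shaker (258,320), spice jar (366,330), garlic (380,308), and board (525,350), all in 800x600 pixels. The top picture has the board corners near (214,243), (359,277), (335,376) and (188,340). The wide jar is back-left (225,272) and the tin back-right (319,297). Also in the top picture: garlic (451,354), spice jar (452,277), mill head (543,258), shaker (589,291), timer (455,213), lemon (526,345).

```bash
cat > h.py <<'E'
import cv2, numpy as np, pickle
from scipy.spatial.transform import Rotation as R
def ray(d,uv):
    p=cv2.undistortPoints(np.array(uv,float).reshape(-1,1,2),d["camera_matrix"],np.array([d["k1"],0,0,0.]),).reshape(-1,2)
    v=R.from_quat(d["rotation"]).apply(np.c_[p,np.ones(len(p))])
    return np.array(d["position"]),v
def plane(d,uv,z):
    o,v=ray(d,uv); return o+v*((z-o[2])/v[:,2])[:,None]
def proj(d,P):
    q=R.from_quat(d["rotation"]).inv().apply(np.atleast_2d(P)-d["position"]); s=q[:,:2]/q[:,2:]
    s=s*(1+d["k1"]*(s**2).sum(1,keepdims=True)); K=d["camera_matrix"]
    return s*[K[0,0],K[1,1]]+K[:2,2]
E
python3 - <<'E'
from h import *
T=pickle.load(open("top.pkl","rb"));S=pickle.load(open("side.pkl","rb"))
B=lambda p:np.array(p)*.64
c=plane(T,B([(214,243),(359,277),(335,376),(188,340)]),20);print(c.round(),[np.linalg.norm(c[i]-c[i-1]).round() for i in range(4)])
for n,p,z in[("spice",(452,273),106),("mill",(544,258),228),("shaker",(592,288),88),("garlic",(451,354),40),("timer",(455,213),45),("lemon",(526,345),30),("tin",(319,297),70),("blue",(396,323),30)]:
    w=plane(T,B([p]),z)[0];print(n,w.round(),(proj(S,w)/.64).round())
# masks
for n,d in(("top",T),("side",S)):
    hsv=cv2.cvtColor(d["pixels"],cv2.COLOR_RGB2HSV)
    if n=="top": m=(hsv[...,1]>40)|(hsv[...,2]<130)
    else: m=(hsv[...,1]>40)|(hsv[...,2]<110)
    k,l,st,ce=cv2.connectedComponentsWithStats(m.astype(np.uint8))
    for i in range(1,k):
        if 40<st[i,4]<8000: print(n,st[i],ce[i].round(1))
a=T["pixels"][110:265,225:400];cv2.imwrite("pics/topcrop.png",cv2.resize(a[:,:,::-1],None,fx=3.8,fy=3.8,interpolation=cv2.INTER_CUBIC))
a=S["pixels"][150:260,140:400];cv2.imwrite("pics/sidecrop.png",cv2.resize(a[:,:,::-1],None,fx=3,fy=3,interpolation=cv2.INTER_CUBIC))
print(T["pixels"][200,300],S["pixels"][225,220])
E
```

```text
[[624. 223.  20.]
 [557. -44.  20.]
 [381.  -2.  20.]
 [447. 265.  20.]] [np.float64(183.0), np.float64(275.0), np.float64(181.0), np.float64(275.0)]
spice [ 547. -206.  106.] [[362. 310.]]
mill [ 545. -337.  228.] [[290. 250.]]
shaker [ 521. -444.   88.] [[253. 302.]]
garlic [ 416. -205.   40.] [[378. 302.]]
timer [ 667. -217.   45.] [[343. 373.]]
lemon [ 431. -338.   30.] [[318. 305.]]
tin [514.  21.  70.] [[479. 325.]]
blue [ 473. -110.   30.] [[417. 324.]]
top [331   0  54   8 315] [354.3   2.6]
top [ 414    0   42   58 1406] [431.8  25.9]
top [ 460    0   52   49 1913] [486.4  22.4]
top [390  18  16  16 191] [397.4  25.3]
top [ 349   40   56   79 1176] [379.6  71.7]
top [ 161   49   99   43 1523] [209.5  69.8]
top [ 448   60   64  154 5374] [488.7 133.3]
top [234  65  26  26 538] [246.4  77.9]
top [322  66  33  37 676] [337.9  81.6]
top [396  77  21  22 334] [405.9  87.5]
top [267  94  23  16  47] [276.1 104.8]
top [126 107   8  45 138] [129.1 130.6]
top [403 107  25  26 490] [415.4 119.8]
top [279 125  25  25 495] [291.  136.8]
top [ 119  154  112   88 5759] [175.1 199.9]
top [
[... 698 characters left out ...]
 0  277   46   43 1103] [ 25.2 301.5]
side [ 237  279   65   44 1664] [270.  300.5]
side [ 363  279   59   66 2066] [387.4 317.9]
side [ 308  285   51   55 1429] [332.3 319.2]
side [172 313  41  21 163] [192.4 326.3]
side [ 32 321  22  21 354] [ 42.  331.1]
side [231 321 130  34 881] [280.1 335.4]
side [  0 335   5  20  74] [  1.7 344. ]
side [ 121  346  261   38 1942] [230.3 368.3]
side [132 358  20  26 278] [142.4 374.7]
side [ 72 360   9   8  55] [ 75.9 363.8]
side [ 80 360  20  24 267] [ 90.4 373.4]
side [ 33 362  25   7  95] [ 44.9 364.7]
side [175 362  21  22  94] [184.6 373.6]
side [ 56 368  22  16 218] [ 65.5 375.2]
side [ 29 376  17   6  83] [ 37.2 378.4]
[158 164 172] [194 199 193]
```

View pics/topcrop.png

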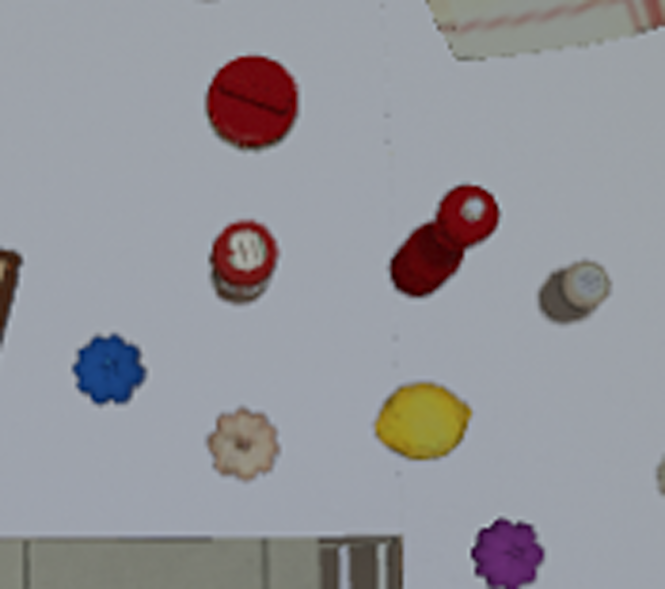

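View pics/sidecrop.png

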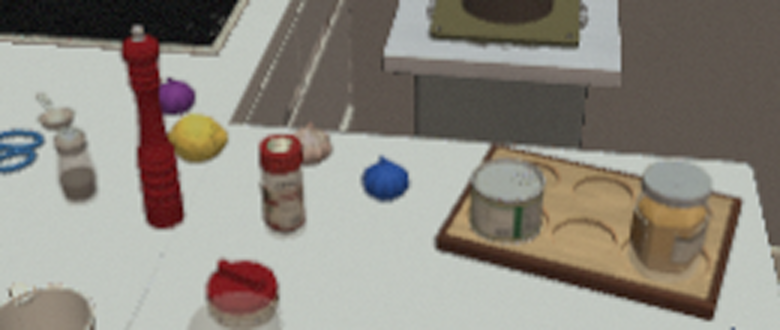

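Readings in crop pixels. Top crop: spice cap (246,253), mill head (468,216), shaker top (588,284), garlic (243,444). Side crop: mill knob (138,30), spice cap top (281,146), shaker (70,135), garlic stem (317,125), board with the tin at the left of the picture. Next I refine these with both views.

```bash
cat >> h.py <<'E'
def tri(a,ua,b,ub):
    o1,v1=ray(a,[ua]);o2,v2=ray(b,[ub]);v1=v1[0]/np.linalg.norm(v1);v2=v2[0]/np.linalg.norm(v2)
    t=np.linalg.lstsq(np.c_[v1,-v2],o2-o1,rcond=None)[0];p,q=o1+t[0]*v1,o2+t[1]*v2
    return (p+q)/2,np.linalg.norm(p-q)
def go(x,y,z,yaw=None):
    "tool shift to a world TCP; yaw = world angle (deg) of the tool y line"
    from workcell import env
    s=env.sense();r=R.from_quat(s["tool_rot"]);d=r.inv().apply(np.array([x,y,z])-s["eef_pos"])/1000
    ty=r.apply([0,1,0]);a=np.degrees(np.arctan2(ty[1],ty[0]))
    print("t",round(s["t"],1),"pos",s["eef_pos"].round(1),"yaw",a.round(1),"shift",d.round(4),"roll",None if yaw is None else round(-(yaw-a)/180,4),"gap",round(s["finger_gap"],3),"grip",round(s["grasp_force"],1))
E
python3 - <<'E'
from h import *
T=pickle.load(open("top.pkl","rb"));S=pickle.load(open("side.pkl","rb"))
t=lambda x,y:np.array([225-.5+(x+.5)/3.8,110-.5+(y+.5)/3.8]);s=lambda x,y:np.array([140-.5+(x+.5)/3,150-.5+(y+.5)/3])
for n,p,z in[("spice",(246,253),106),("millhead",(468,216),208),("knob",(473,209),230),("shaker",(588,284),85),("garlic",(243,444),25)]:
    w=plane(T,[t(*p)],z)[0];w2=proj(S,w)[0];print(n,w.round(1),"side crop px",((w2-[139.5,149.5])*3-.5).round(1))
print("knob",tri(T,t(473,209),S,s(138,31)),"spice",tri(T,t(246,253),S,s(281,146)),"shaker",tri(T,t(588,284),S,s(70,136)))
# board
hsv=cv2.cvtColor(T["pixels"],cv2.COLOR_RGB2HSV);m=((hsv[...,1]>40)|(hsv[...,2]<130)).astype(np.uint8)
k,l,st,ce=cv2.connectedComponentsWithStats(m)
i=l[200,150];c,_=cv2.findContours((l==i).astype(np.uint8),0,2);h=cv2.convexHull(max(c,key=cv2.contourArea))
q=cv2.approxPolyDP(h,8,True).reshape(-1,2).astype(float);print(q)
bl,fr=q[np.argmin(q[:,0]*.2+q[:,1])],q[np.argmax(q[:,0]*.2+q[:,1])]
for z in(20,0):print(z,plane(T,q,z).round(1)[:,:2].tolist())
E
```

```text
spice [ 542.7 -205.9  106. ] side crop px [276.7 144.2]
millhead [ 546.2 -339.5  208. ] side crop px [137.1  49.4]
knob [ 546.1 -338.5  230. ] side crop px [135.2  29.5]
shaker [ 521.7 -446.2   85. ] side crop px [ 66.  132.7]
garlic [ 417.5 -205.8   25. ] side crop px [306.3 143. ]
knob (array([ 545.93635349, -337.34085326,  228.55874815]), np.float64(2.8636354726530477)) spice (array([ 542.5898146 , -203.86669893,  104.06656539]), np.float64(4.414461737569509)) shaker (array([ 521.55749117, -444.89042359,   81.22868782]), np.float64(4.674681415437005))
[[137. 154.]
 [230. 177.]
 [214. 241.]
 [119. 217.]]
20 [[628.9, 222.6], [558.2, -45.0], [380.0, -0.6], [448.2, 268.8]]
0 [[633.7, 228.4], [561.8, -43.5], [380.7, 1.6], [450.1, 275.4]]
```

```bash
python3 -c "
from h import *
go(417.5,-204.5,120,75.6)"
```

```text
t 0.1 pos [201.1 617.5 213.5] yaw 72.0 shift [-0.4603 -0.7145  0.0948] roll -0.0202 gap 0.998 grip 0.0
```

carry_out(
  deltas=[
    [0, -0.46, -0.714, 0, -0.02],
    [0, -0.46, -0.714, 0, -0.02],
    [0, -0.46, -0.714, 0, -0.02],
    [0, -0.46, -0.714, 0, -0.02],
    [0, -0.46, -0.714, 0, -0.02],
    [0, -0.46, -0.714, 0, -0.02],
    [0, -0.46, -0.714, 0, -0.02],
    [0, -0.46, -0.714, 0, -0.02],
    [0, -0.46, -0.714, 0, -0.02],
    [0, -0.46, -0.714, 0, -0.02],
    [0, -0.46, -0.714, 0, -0.02],
    [0, -0.46, -0.714, 0, -0.02],
    [0, -0.46, -0.714, 0, -0.02],
    [0, -0.46, -0.714, 0, -0.02],
    [0, -0.46, -0.714, 0, -0.02],
    [0, -0.46, -0.714, 0, -0.02],
    [0, -0.46, -0.714, 0, -0.02],
    [0, -0.46, -0.714, 0, -0.02],
    [0, -0.46, -0.714, 0, -0.02],
    [0, -0.46, -0.714, 0.09, -0.02],
  ],
  squeeze=10,
)

```text
t: 2.1
eef_pos: [421.9, -205.5, 171.3]
tool_rot: [0.125, 0.992, -0.003, 0.007]
ft_force: [1.5, -0.6, -0.0]
finger_gap: 1.001
grasp_force: 0.0
```

```bash
python3 -c "
from h import *
go(417.5,-204.5,10,75.6)"
```

```text
t 2.1 pos [ 421.9 -205.5  171.3] yaw 75.6 shift [0.0068 0.0005 0.1613] roll -0.0001 gap 1.001 grip 0.0
```

carry_out(
  deltas=[
    [60, 0, 0, 0.06, 0],
    [60, 0, 0, 0.06, 0],
    [60, 0, 0, 0.06, 0],
    [60, 0, 0, 0.06, 0],
    [60, 0, 0, 0.06, 0],
  ],
)

```text
t: 2.6
eef_pos: [419.5, -204.1, 107.9]
tool_rot: [0.125, 0.992, -0.001, 0.002]
ft_force: [-0.1, 0.9, 0.2]
finger_gap: 0.764
grasp_force: 0.0
```

```bash
python3 -c "
from h import *
go(417.5,-204.5,10,75.6)"
```

```text
t 2.6 pos [ 419.5 -204.1  107.9] yaw 75.6 shift [ 0.0024 -0.0007  0.0979] roll 0.0 gap 0.764 grip 0.0
```

carry_out(
  deltas=[
    [50, 0.001, -0.0005, 0.05, 0],
    [50, 0.001, -0.0005, 0.097, 0],
    [50, 0.001, -0.0005, 0.097, 0],
    [50, 0.001, -0.0005, 0.097, 0],
    [50, 0.001, -0.0005, 0.097, 0],
    [160, 0.001, -0.0005, 0.097, 0],
    [160, 0.001, -0.0005, 0.097, 0],
    [160, 0.001, -0.0005, 0.097, 0],
    [160, 0.001, -0.0005, 0.097, 0],
    [160, 0.001, -0.0005, 0.097, 0],
    [160, 0.001, -0.0005, 0.097, 0],
  ],
)

```text
t: 3.7
eef_pos: [416.9, -203.9, 8.3]
tool_rot: [0.126, 0.992, -0.0, 0.0]
ft_force: [-1.1, -0.7, 6.2]
finger_gap: 0.534
grasp_force: 10.0
```

```bash
python3 -c "
from h import *
from workcell import vision
go(417.5,-204.5,10,75.6)
S=vision.snapshot('side');T=vision.snapshot('top')
f=lambda a:cv2.resize(a[:,:,::-1],(400,400),interpolation=cv2.INTER_CUBIC)
cv2.imwrite('pics/g1.png',np.hstack([f(S['pixels'][150:250,190:290]),f(T['pixels'][175:275,240:340])]))"
```

```text
t 3.7 pos [ 416.9 -203.9    8.3] yaw 75.6 shift [-0.0007 -0.0005 -0.0017] roll -0.0002 gap 0.534 grip 10.0
```

View pics/g1.png

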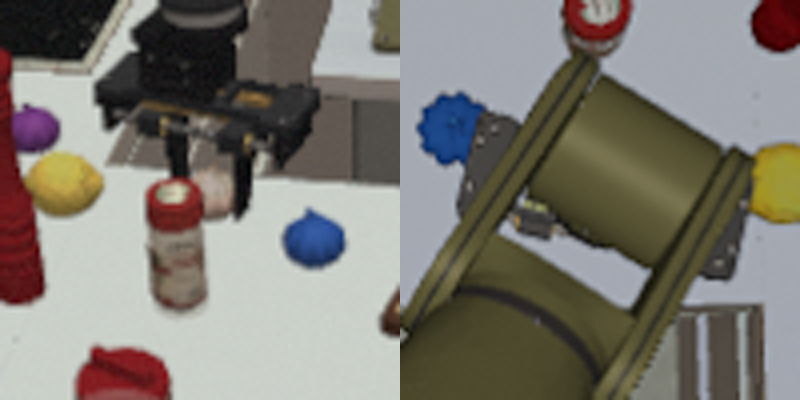

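The picture shows the fingers closed round the garlic, left view (215,190), with the long side of the body along the closing line, and the spice jar and lemon untouched. I lift it next.

carry_out(
  deltas=[
    [160, 0, 0, -0.02, 0],
    [160, 0, 0, -0.06, 0],
    [160, 0, 0, -0.11, 0],
    [160, 0, 0, -0.16, 0],
    [160, 0, 0, -0.18, 0],
    [160, 0, 0, -0.18, 0],
    [160, 0, 0, -0.18, 0],
  ],
)

```text
t: 4.5
eef_pos: [416.1, -203.2, 186.6]
tool_rot: [0.126, 0.992, 0.0, -0.0]
ft_force: [-0.8, -0.1, 0.0]
finger_gap: 0.533
grasp_force: 10.0
```

```bash
python3 -c "
from h import *
go(459.5,124.6,180,75.6)"
```

```text
t 4.5 pos [ 416.1 -203.2  186.6] yaw 75.6 shift [0.0397 0.3283 0.0068] roll -0.0002 gap 0.533 grip 10.0
```

carry_out(
  deltas=[
    [160, 0.005, 0.04, 0, 0],
    [160, 0.01, 0.08, 0, 0],
    [160, 0.015, 0.12, 0, 0],
    [160, 0.02, 0.16, 0, 0],
    [160, 0.025, 0.2, 0, 0],
    [160, 0.03, 0.24, 0, 0],
    [160, 0.034, 0.28, 0, 0],
    [160, 0.038, 0.31, 0, 0],
    [160, 0.0395, 0.328, 0, 0],
    [160, 0.0395, 0.328, 0.04, 0],
    [160, 0.0395, 0.328, 0.08, 0],
    [160, 0.0395, 0.328, 0.1, 0],
    [160, 0.0395, 0.328, 0.1, 0],
    [160, 0.0395, 0.328, 0.1, 0],
    [160, 0.0395, 0.328, 0.1, 0],
  ],
)

```text
t: 6.0
eef_pos: [460.7, 124.0, 88.5]
tool_rot: [0.126, 0.992, 0.0, 0.001]
ft_force: [-0.8, -0.3, -0.9]
finger_gap: 0.532
grasp_force: 10.0
```

```bash
python3 -c "
from h import *
from workcell import vision
go(459.5,124.6,23,75.6)
S=vision.snapshot('side');T=vision.snapshot('top')
f=lambda a:cv2.resize(a[:,:,::-1],(400,400),interpolation=cv2.INTER_CUBIC)
cv2.imwrite('pics/g2.png',np.hstack([f(S['pixels'][155:275,275:395]),f(T['pixels'][145:265,110:230])]))"
```

```text
t 6.0 pos [460.7 124.   88.5] yaw 75.6 shift [0.0014 0.0003 0.0655] roll -0.0003 gap 0.532 grip 10.0
```

View pics/g2.png

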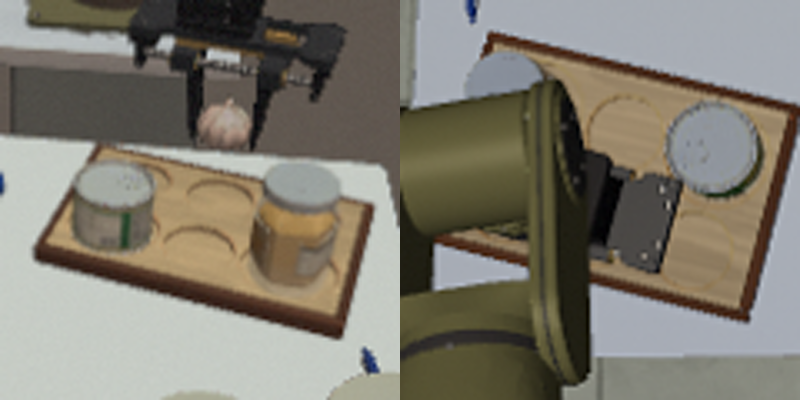

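Left view: the garlic hangs upright in the fingers at (225,120), above the middle front hollow. Jar and tin are in place, and in the right view the gripper body stays clear of the tin.

carry_out(
  deltas=[
    [160, 0, 0, 0.04, 0],
    [160, 0, 0, 0.06, 0],
    [160, 0, 0, 0.066, 0],
    [160, 0, 0, 0.066, 0],
    [160, 0, 0, 0.066, 0],
    [160, 0, 0, 0.066, 0],
    [50, 0, 0, 0.066, 0],
    [50, 0, 0, 0.066, 0],
    [50, 0, 0, 0.066, 0],
    [50, 0, 0, 0.066, 0],
    [50, 0, 0, 0.066, 0],
  ],
)

```text
t: 7.2
eef_pos: [460.0, 123.9, 21.7]
tool_rot: [0.126, 0.992, -0.0, -0.0]
ft_force: [-0.1, 0.6, -0.4]
finger_gap: 0.799
grasp_force: 0.0
```

carry_out(
  deltas=[
    [50, 0, 0, -0.02, 0],
    [50, 0, 0, -0.05, 0],
    [50, 0, 0, -0.1, 0],
    [50, 0, 0, -0.15, 0],
    [50, 0, 0, -0.2, 0],
    [50, 0, 0, -0.25, 0],
    [50, 0, 0, -0.26, 0],
    [50, 0, 0, -0.26, 0],
    [50, 0, 0, -0.26, 0],
  ],
  squeeze=20,
)

```text
t: 8.1
eef_pos: [459.3, 123.8, 279.8]
tool_rot: [0.126, 0.992, -0.0, -0.001]
ft_force: [-0.4, -0.2, -1.1]
finger_gap: 0.802
grasp_force: 0.0
```

```bash
python3 -c "
from h import *
go(546,-338,280,75.6)"
```

```text
t 8.1 pos [459.3 123.8 279.8] yaw 75.6 shift [-1.991e-01 -4.257e-01 -3.000e-04] roll -0.0002 gap 0.802 grip 0.0
```

carry_out(
  deltas=[
    [0, -0.199, -0.4257, 0, 0],
    [0, -0.199, -0.4257, 0, 0],
    [0, -0.199, -0.4257, 0, 0],
    [0, -0.199, -0.4257, 0, 0],
    [0, -0.199, -0.4257, 0, 0],
    [0, -0.199, -0.4257, 0, 0],
    [0, -0.199, -0.4257, 0, 0],
    [0, -0.199, -0.4257, 0, 0],
    [0, -0.199, -0.4257, 0, 0],
    [0, -0.199, -0.4257, 0, 0],
    [0, -0.199, -0.4257, 0, 0],
    [0, -0.199, -0.4257, 0, 0],
    [0, -0.199, -0.4257, 0, 0],
    [0, -0.199, -0.4257, 0, 0],
    [0, -0.199, -0.4257, 0, 0],
    [0, -0.199, -0.4257, 0, 0],
  ],
)

```text
t: 9.7
eef_pos: [546.7, -337.2, 282.1]
tool_rot: [0.125, 0.992, -0.0, 0.0]
ft_force: [0.4, 0.1, 0.2]
finger_gap: 1.001
grasp_force: 0.0
```

```bash
python3 -c "
from h import *
go(546,-338,187,75.6)
from workcell import vision
S=vision.snapshot('side');T=vision.snapshot('top')
f=lambda a:cv2.resize(a[:,:,::-1],(400,400),interpolation=cv2.INTER_CUBIC)
cv2.imwrite('pics/m1.png',np.hstack([f(S['pixels'][110:230,130:250]),f(T['pixels'][145:265,110:230])]))"
```

```text
t 9.7 pos [ 546.7 -337.2  282.1] yaw 75.6 shift [ 0.0006 -0.0009  0.0951] roll 0.0001 gap 1.001 grip 0.0
```

View pics/m1.png

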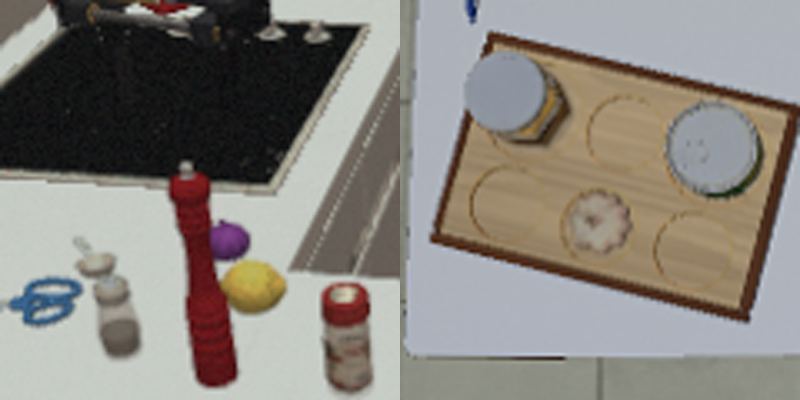

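Right view: garlic stands in the middle front hollow at (599,222). Left view: mill still upright at (210,280), fingers above it. I go down on the head.

carry_out(
  deltas=[
    [0, 0, 0, 0.03, 0],
    [0, 0, 0, 0.06, 0],
    [0, 0, 0, 0.08, 0],
    [0, 0, 0, 0.094, 0],
    [0, 0, 0, 0.094, 0],
    [0, 0, 0, 0.094, 0],
    [200, 0, 0, 0.094, 0],
    [200, 0, 0, 0.094, 0],
    [200, 0, 0, 0.094, 0],
    [200, 0, 0, 0.094, 0],
    [200, 0, 0, 0.094, 0],
    [200, 0, 0, 0.094, 0],
    [200, 0, 0, 0.094, 0],
    [200, 0, 0, 0.094, 0],
  ],
  squeeze=25,
)

```text
t: 11.2
eef_pos: [546.6, -337.9, 187.6]
tool_rot: [0.126, 0.992, 0.0, -0.0]
ft_force: [-0.5, 0.1, 0.5]
finger_gap: 0.387
grasp_force: 23.2
```

carry_out(
  deltas=[
    [200, 0, 0, -0.01, 0],
    [200, 0, 0, -0.03, 0],
    [200, 0, 0, -0.06, 0],
    [200, 0, 0, -0.09, 0],
    [200, 0, 0, -0.1, 0],
    [200, 0, 0, -0.1, 0],
    [200, 0, 0, -0.1, 0],
  ],
)

```text
t: 11.9
eef_pos: [546.2, -337.6, 286.2]
tool_rot: [0.126, 0.992, 0.0, -0.001]
ft_force: [0.3, 0.6, -2.8]
finger_gap: 0.381
grasp_force: 25.0
```

```bash
python3 -c "
from h import *
go(538.9,104.2,290,75.6)"
```

```text
t 11.9 pos [ 546.2 -337.6  286.2] yaw 75.6 shift [ 0.1172  0.426  -0.0033] roll -0.0002 gap 0.381 grip 25.0
```

carry_out(
  deltas=[
    [200, 0, 0, -0.03, 0],
    [200, 0, 0, -0.06, 0],
    [200, 0.003, 0.01, -0.08, 0],
    [200, 0.008, 0.03, -0.08, 0],
    [200, 0.017, 0.06, -0.08, 0],
    [200, 0.027, 0.1, -0.08, 0],
    [200, 0.038, 0.14, -0.08, 0],
    [200, 0.05, 0.18, -0.08, 0],
    [200, 0.061, 0.22, -0.08, 0],
    [200, 0.072, 0.26, -0.08, 0],
    [200, 0.083, 0.3, -0.08, 0],
    [200, 0.094, 0.34, -0.08, 0],
    [200, 0.104, 0.375, -0.08, 0],
    [200, 0.111, 0.402, -0.08, 0],
    [200, 0.115, 0.418, -0.08, 0],
    [200, 0.117, 0.426, -0.08, 0],
    [200, 0.117, 0.426, -0.08, 0],
    [200, 0.117, 0.426, -0.08, 0],
    [200, 0.117, 0.426, -0.08, 0],
    [200, 0.117, 0.426, -0.08, 0],
  ],
)

```text
t: 13.9
eef_pos: [539.6, 103.0, 367.6]
tool_rot: [0.126, 0.992, -0.0, -0.0]
ft_force: [0.5, -0.3, -1.4]
finger_gap: 0.382
grasp_force: 25.0
```

```bash
python3 -c "
from h import *
go(538.9,104.2,201,75.6)
from workcell import vision
S=vision.snapshot('side');T=vision.snapshot('top')
f=lambda a:cv2.resize(a[:,:,::-1],(400,400),interpolation=cv2.INTER_CUBIC)
cv2.imwrite('pics/m2.png',np.hstack([f(S['pixels'][130:280,260:410]),f(T['pixels'][145:265,110:230])]))"
```

```text
t 13.9 pos [539.6 103.  367.6] yaw 75.5 shift [0.001  0.001  0.1666] roll -0.0006 gap 0.382 grip 25.0
```

View pics/m2.png

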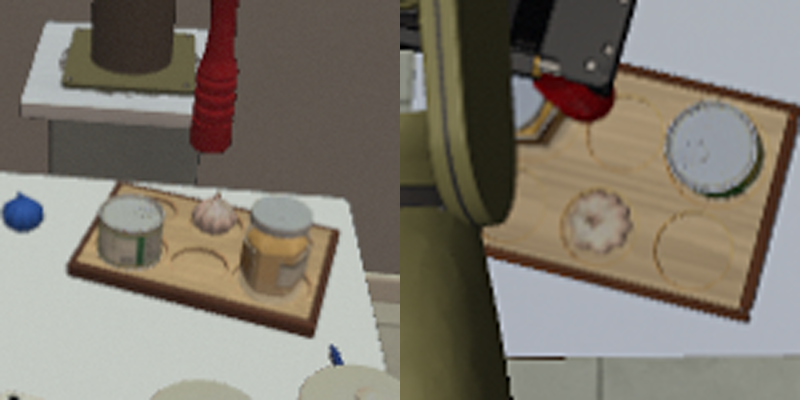

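Left view: the mill hangs straight at (215,100) over the back middle hollow, with the garlic at (213,213). I lower it.

carry_out(
  deltas=[
    [200, 0.001, 0.001, 0.03, 0],
    [200, 0.001, 0.001, 0.06, 0],
    [200, 0.001, 0.001, 0.09, 0],
    [200, 0.001, 0.001, 0.12, 0],
    [200, 0.001, 0.001, 0.14, 0],
    [200, 0.001, 0.001, 0.155, 0],
    [200, 0.001, 0.001, 0.162, 0],
    [200, 0.001, 0.001, 0.166, 0],
    [200, 0.001, 0.001, 0.167, 0],
    [200, 0.001, 0.001, 0.167, 0],
    [200, 0.001, 0.001, 0.167, 0],
    [200, 0.001, 0.001, 0.167, 0],
    [200, 0.001, 0.001, 0.167, 0],
  ],
)

```text
t: 15.3
eef_pos: [539.0, 105.1, 201.2]
tool_rot: [0.126, 0.992, 0.0, 0.0]
ft_force: [0.9, 0.0, -0.6]
finger_gap: 0.384
grasp_force: 25.0
```

```bash
python3 -c "
from h import *
from workcell import vision,env
go(538.9,104.2,200,75.6);print(env.sense()['ft_force'])
S=vision.snapshot('side')
f=lambda a:cv2.resize(a[:,:,::-1],(600,600),interpolation=cv2.INTER_CUBIC)
cv2.imwrite('pics/m3.png',f(S['pixels'][130:280,260:410]))"
```

```text
t 15.3 pos [539.  105.1 201.2] yaw 75.6 shift [-0.0001 -0.0009  0.0012] roll -0.0002 gap 0.384 grip 25.0
[ 0.92247566  0.0371423  -0.62349672]
```

View pics/m3.png

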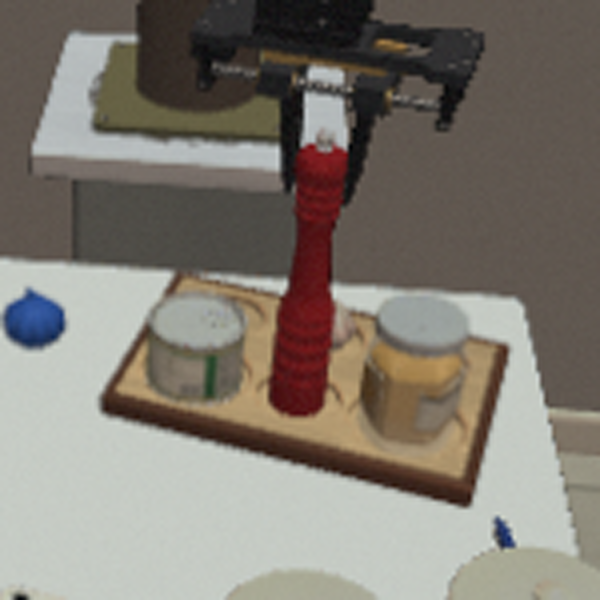

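The mill is in the back middle hollow, base at (298,400), just at the floor. I lower it the last millimetre, release and back off.

carry_out(
  deltas=[
    [200, 0, 0, 0.001, 0],
    [200, 0, 0, 0.001, 0],
    [200, 0, 0, 0.001, 0],
    [120, 0, 0, 0.001, 0],
    [60, 0, 0, 0.001, 0],
    [0, 0, 0, 0.001, 0],
    [0, 0, 0, 0.001, 0],
    [0, 0, 0, 0.001, 0],
    [0, 0, 0, -0.03, 0],
    [0, 0, 0, -0.07, 0],
    [0, 0, 0, -0.1, 0],
    [0, 0, 0, -0.1, 0],
    [0, 0, 0, -0.1, 0],
  ],
)

```text
t: 16.65
eef_pos: [539.1, 105.0, 301.5]
tool_rot: [0.126, 0.992, 0.0, 0.001]
ft_force: [-0.4, -0.6, 0.4]
finger_gap: 0.999
grasp_force: 0.0
```

```bash
python3 -c "
from h import *
go(543,-204.5,150,75.6)"
```

```text
t 16.6 pos [539.1 105.  301.5] yaw 75.6 shift [-0.0807 -0.2989  0.1514] roll -0.0002 gap 0.999 grip 0.0
```

carry_out(
  deltas=[
    [0, -0.0807, -0.299, 0, 0],
    [0, -0.0807, -0.299, 0, 0],
    [0, -0.0807, -0.299, 0, 0],
    [0, -0.0807, -0.299, 0, 0],
    [0, -0.0807, -0.299, 0, 0],
    [0, -0.0807, -0.299, 0, 0],
    [0, -0.0807, -0.299, 0, 0],
    [0, -0.0807, -0.299, 0, 0],
    [0, -0.0807, -0.299, 0, 0],
    [0, -0.0807, -0.299, 0.05, 0],
    [0, -0.0807, -0.299, 0.1, 0],
    [0, -0.0807, -0.299, 0.15, 0],
    [0, -0.0807, -0.299, 0.15, 0],
    [0, -0.0807, -0.299, 0.15, 0],
    [0, -0.0807, -0.299, 0.15, 0],
  ],
)

```text
t: 18.15
eef_pos: [544.6, -204.8, 154.6]
tool_rot: [0.125, 0.992, -0.001, 0.003]
ft_force: [0.4, 0.4, 0.7]
finger_gap: 1.003
grasp_force: 0.0
```

```bash
python3 -c "
from h import *
go(543,-204.5,76,75.6)
from workcell import vision
S=vision.snapshot('side')
f=lambda a:cv2.resize(a[:,:,::-1],(400,400),interpolation=cv2.INTER_CUBIC)
cv2.imwrite('pics/s1.png',np.hstack([f(S['pixels'][140:260,160:280]),f(S['pixels'][130:280,260:410])]))"
```

```text
t 18.1 pos [ 544.6 -204.8  154.6] yaw 75.6 shift [ 0.002  -0.      0.0786] roll 0.0002 gap 1.003 grip 0.0
```

View pics/s1.png

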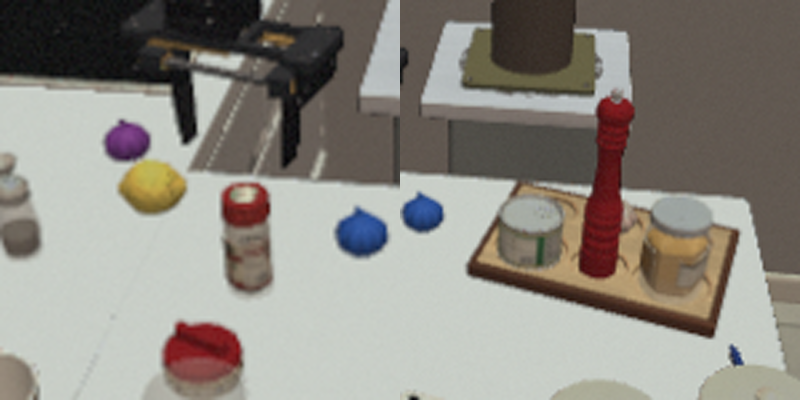

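Right view: the mill stands upright in the back middle hollow (605,190). Left view: open fingers at (235,120) straddle the spice jar's cap at (246,200).

carry_out(
  deltas=[
    [0, 0.0005, 0, 0.03, 0],
    [0, 0.0005, 0, 0.06, 0],
    [0, 0.0005, 0, 0.075, 0],
    [0, 0.0005, 0, 0.075, 0],
    [0, 0.0005, 0, 0.075, 0],
    [0, 0.0005, 0, 0.075, 0],
    [200, 0.0005, 0, 0.075, 0],
    [200, 0.0005, 0, 0.075, 0],
    [200, 0.0005, 0, 0.075, 0],
    [200, 0.0005, 0, 0.075, 0],
    [200, 0.0005, 0, 0.075, 0],
    [200, 0.0005, 0, 0.075, 0],
    [200, 0.0005, 0, 0.075, 0],
    [200, 0.0005, 0, 0.075, 0],
  ],
  squeeze=20,
)

```text
t: 19.6
eef_pos: [541.9, -204.5, 75.6]
tool_rot: [0.126, 0.992, 0.0, -0.0]
ft_force: [-0.3, -0.1, -0.5]
finger_gap: 0.463
grasp_force: 20.0
```

carry_out(
  deltas=[
    [200, 0, 0, -0.02, 0],
    [200, 0, 0, -0.05, 0],
    [200, 0, 0, -0.1, 0],
    [200, 0, 0, -0.15, 0],
    [200, 0, 0, -0.2, 0],
    [200, 0, 0, -0.21, 0],
    [200, 0, 0, -0.21, 0],
    [200, 0, 0, -0.21, 0],
  ],
)

```text
t: 20.4
eef_pos: [541.2, -204.2, 283.4]
tool_rot: [0.126, 0.992, 0.001, -0.001]
ft_force: [0.2, 0.2, -1.9]
finger_gap: 0.464
grasp_force: 20.0
```

```bash
python3 -c "
from h import *
go(479.9,204.0,290,75.6)"
```

```text
t 20.4 pos [ 541.2 -204.2  283.4] yaw 75.6 shift [ 0.1611  0.38   -0.0058] roll -0.0002 gap 0.464 grip 20.0
```

carry_out(
  deltas=[
    [200, 0.02, 0.01, 0, 0],
    [200, 0.05, 0.025, 0, 0],
    [200, 0.085, 0.045, 0, 0],
    [200, 0.12, 0.07, 0, 0],
    [200, 0.145, 0.1, 0, 0],
    [200, 0.158, 0.135, 0, 0],
    [200, 0.161, 0.175, 0, 0],
    [200, 0.161, 0.215, 0, 0],
    [200, 0.161, 0.255, 0, 0],
    [200, 0.161, 0.295, 0, 0],
    [200, 0.161, 0.33, 0, 0],
    [200, 0.161, 0.36, 0, 0],
    [200, 0.161, 0.375, 0, 0],
    [200, 0.161, 0.38, 0, 0],
    [200, 0.161, 0.38, 0.03, 0],
    [200, 0.161, 0.38, 0.07, 0],
    [200, 0.161, 0.38, 0.1, 0],
    [200, 0.161, 0.38, 0.1, 0],
    [200, 0.161, 0.38, 0.1, 0],
    [200, 0.161, 0.38, 0.1, 0],
  ],
)

```text
t: 22.4
eef_pos: [482.0, 203.5, 188.0]
tool_rot: [0.126, 0.992, 0.001, 0.002]
ft_force: [0.1, 0.2, -1.1]
finger_gap: 0.464
grasp_force: 20.0
```

```bash
python3 -c "
from h import *
go(479.9,204.0,88.5,75.6)
from workcell import vision
S=vision.snapshot('side');T=vision.snapshot('top')
f=lambda a:cv2.resize(a[:,:,::-1],(400,400),interpolation=cv2.INTER_CUBIC)
cv2.imwrite('pics/s2.png',np.hstack([f(S['pixels'][130:280,260:410]),f(T['pixels'][145:265,110:230])]))"
```

```text
t 22.4 pos [482.  203.5 188. ] yaw 75.5 shift [ 0.0024 -0.0002  0.0995] roll -0.0004 gap 0.464 grip 20.0
```

View pics/s2.png

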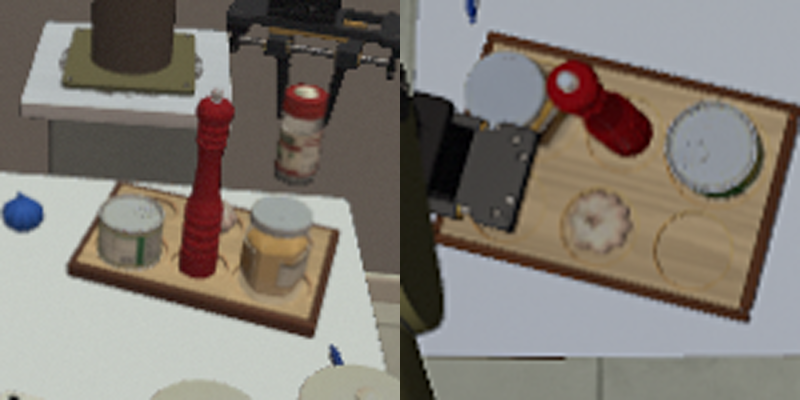

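Left view: the spice jar hangs straight at (300,140) over the front-left hollow. The mill, jar and tin are in place.

carry_out(
  deltas=[
    [200, 0.001, 0, 0.03, 0],
    [200, 0.001, 0, 0.06, 0],
    [200, 0.001, 0, 0.08, 0],
    [200, 0.001, 0, 0.092, 0],
    [200, 0.001, 0, 0.097, 0],
    [200, 0.001, 0, 0.099, 0],
    [200, 0.001, 0, 0.099, 0],
    [200, 0.001, 0, 0.099, 0],
    [200, 0.001, 0, 0.099, 0],
    [200, 0.001, 0, 0.099, 0],
  ],
)

```text
t: 23.5
eef_pos: [480.4, 204.1, 87.6]
tool_rot: [0.126, 0.992, 0.0, 0.001]
ft_force: [-0.1, 0.2, 1.2]
finger_gap: 0.462
grasp_force: 20.0
```

```bash
python3 -c "
from h import *
from workcell import env
go(479.9,204.0,87.8,75.6);print(env.sense()['ft_force'])"
```

```text
t 23.5 pos [480.4 204.1  87.6] yaw 75.6 shift [ 0.0005 -0.0002 -0.0002] roll -0.0002 gap 0.462 grip 20.0
[-0.11198799  0.22133304  1.19434642]
```

On the floor; I release and rise.

carry_out(
  deltas=[
    [120, 0, 0, 0, 0],
    [90, 0, 0, 0, 0],
    [50, 0, 0, 0, 0],
    [50, 0, 0, 0, 0],
    [50, 0, 0, 0, 0],
    [50, 0, 0, -0.03, 0],
    [50, 0, 0, -0.08, 0],
    [50, 0, 0, -0.13, 0],
    [50, 0, 0, -0.18, 0],
    [50, 0, 0, -0.2, 0],
    [50, 0, 0, -0.2, 0],
    [50, 0, 0, -0.2, 0],
  ],
)

```text
t: 24.7
eef_pos: [479.5, 203.8, 285.9]
tool_rot: [0.126, 0.992, -0.0, -0.0]
ft_force: [-0.1, -0.0, -0.8]
finger_gap: 0.803
grasp_force: 0.0
```

```bash
python3 -c "
from h import *
go(521.5,-445.3,150,75.6)"
```

```text
t 24.7 pos [479.5 203.8 285.9] yaw 75.6 shift [-0.2025 -0.6181  0.136 ] roll -0.0002 gap 0.803 grip 0.0
```

carry_out(
  deltas=[
    [0, -0.2025, -0.618, 0, 0],
    [0, -0.2025, -0.618, 0, 0],
    [0, -0.2025, -0.618, 0, 0],
    [0, -0.2025, -0.618, 0, 0],
    [0, -0.2025, -0.618, 0, 0],
    [0, -0.2025, -0.618, 0, 0],
    [0, -0.2025, -0.618, 0, 0],
    [0, -0.2025, -0.618, 0, 0],
    [0, -0.2025, -0.618, 0, 0],
    [0, -0.2025, -0.618, 0, 0],
    [0, -0.2025, -0.618, 0, 0],
    [0, -0.2025, -0.618, 0, 0],
    [0, -0.2025, -0.618, 0, 0],
    [0, -0.2025, -0.618, 0, 0],
    [0, -0.2025, -0.618, 0, 0],
    [0, -0.2025, -0.618, 0, 0],
    [0, -0.2025, -0.618, 0.05, 0],
    [0, -0.2025, -0.618, 0.1, 0],
    [0, -0.2025, -0.618, 0.15, 0],
    [0, -0.2025, -0.618, 0.15, 0],
  ],
)

```text
t: 26.7
eef_pos: [517.8, -439.0, 127.1]
tool_rot: [0.125, 0.992, 0.005, -0.007]
ft_force: [-0.3, 0.1, -1.7]
finger_gap: 1.0
grasp_force: 0.0
```

carry_out(
  deltas=[
    [0, 0, 0, 0, 0],
    [0, 0, 0, 0, 0],
    [0, 0, 0, 0, 0],
  ],
)

```text
t: 27.0
eef_pos: [523.6, -446.5, 141.4]
tool_rot: [0.125, 0.992, -0.002, 0.003]
ft_force: [-0.8, 0.9, -0.3]
finger_gap: 0.999
grasp_force: 0.0
```

```bash
python3 -c "
from h import *
go(521.5,-445.3,29,75.6)
from workcell import vision
S=vision.snapshot('side');T=vision.snapshot('top')
f=lambda a:cv2.resize(a[:,:,::-1],(400,400),interpolation=cv2.INTER_CUBIC)
cv2.imwrite('pics/k1.png',np.hstack([f(S['pixels'][130:250,110:230]),f(T['pixels'][145:265,110:230])]))"
```

```text
t 27.0 pos [ 523.6 -446.5  141.4] yaw 75.6 shift [0.0031 0.001  0.1124] roll -0.0001 gap 0.999 grip 0.0
```

View pics/k1.png

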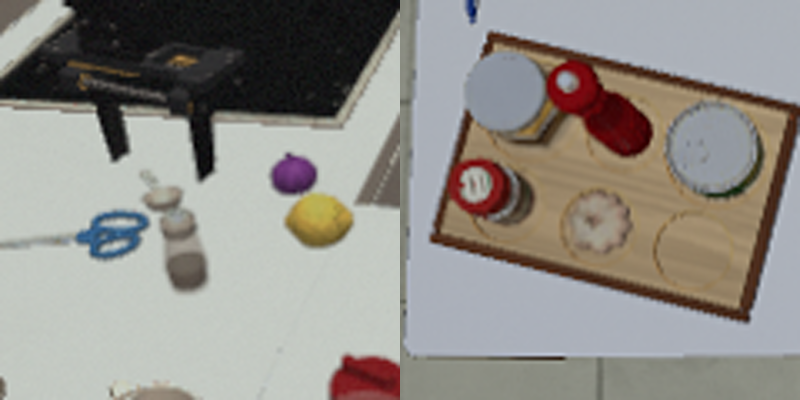

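Right view: the spice jar stands in the front-left hollow, the front-right one (697,250) is empty. Left view: the fingers straddle the shaker at (180,250).

carry_out(
  deltas=[
    [0, 0.001, 0.0005, 0.04, 0],
    [0, 0.001, 0.0005, 0.08, 0],
    [0, 0.001, 0.0005, 0.105, 0],
    [0, 0.001, 0.0005, 0.112, 0],
    [0, 0.001, 0.0005, 0.112, 0],
    [0, 0.001, 0.0005, 0.112, 0],
    [0, 0.001, 0.0005, 0.112, 0],
    [200, 0.001, 0.0005, 0.112, 0],
    [200, 0.001, 0.0005, 0.112, 0],
    [200, 0.001, 0.0005, 0.112, 0],
    [200, 0.001, 0.0005, 0.112, 0],
    [200, 0.001, 0.0005, 0.112, 0],
    [200, 0.001, 0.0005, 0.112, 0],
    [200, 0.001, 0.0005, 0.112, 0],
    [200, 0.001, 0.0005, 0.112, 0],
    [200, 0.001, 0.0005, 0.112, 0],
  ],
)

```text
t: 28.7
eef_pos: [521.0, -444.3, 24.6]
tool_rot: [0.126, 0.992, 0.0, -0.0]
ft_force: [0.2, -0.3, -0.3]
finger_gap: 0.44
grasp_force: 20.0
```

carry_out(
  deltas=[
    [200, 0, 0, -0.02, 0],
    [200, 0, 0, -0.05, 0],
    [200, 0, 0, -0.1, 0],
    [200, 0, 0, -0.15, 0],
    [200, 0, 0, -0.18, 0],
    [200, 0, 0, -0.18, 0],
    [200, 0, 0, -0.18, 0],
  ],
)

```text
t: 29.4
eef_pos: [521.0, -444.4, 204.8]
tool_rot: [0.126, 0.992, -0.0, 0.0]
ft_force: [0.2, 0.4, -2.6]
finger_gap: 0.441
grasp_force: 20.0
```

```bash
python3 -c "
from h import *
go(439.1,45.2,210,75.6)"
```

```text
t 29.4 pos [ 521.  -444.4  204.8] yaw 75.6 shift [ 0.2013  0.4537 -0.0055] roll -0.0002 gap 0.441 grip 20.0
```

carry_out(
  deltas=[
    [200, 0.01, 0.015, 0, 0],
    [200, 0.03, 0.04, 0, 0],
    [200, 0.055, 0.07, 0, 0],
    [200, 0.08, 0.105, 0, 0],
    [200, 0.105, 0.14, 0, 0],
    [200, 0.13, 0.175, 0, 0],
    [200, 0.155, 0.21, 0, 0],
    [200, 0.175, 0.245, 0, 0],
    [200, 0.19, 0.28, 0, 0],
    [200, 0.198, 0.32, 0, 0],
    [200, 0.201, 0.36, 0, 0],
    [200, 0.201, 0.395, 0, 0],
    [200, 0.201, 0.425, 0, 0],
    [200, 0.201, 0.445, 0, 0],
    [200, 0.201, 0.4535, 0, 0],
    [200, 0.201, 0.4535, 0.03, 0],
    [200, 0.201, 0.4535, 0.06, 0],
    [200, 0.201, 0.4535, 0.08, 0],
    [200, 0.201, 0.4535, 0.08, 0],
    [200, 0.201, 0.4535, 0.08, 0],
  ],
)

```text
t: 31.4
eef_pos: [438.6, 44.5, 123.7]
tool_rot: [0.126, 0.992, -0.0, -0.001]
ft_force: [0.4, -0.4, -0.7]
finger_gap: 0.443
grasp_force: 20.0
```

carry_out(
  deltas=[
    [200, 0, 0, 0, 0],
    [200, 0, 0, 0, 0],
  ],
)

```text
t: 31.6
eef_pos: [440.4, 44.7, 126.1]
tool_rot: [0.126, 0.992, 0.0, 0.001]
ft_force: [0.2, 0.5, -0.3]
finger_gap: 0.444
grasp_force: 20.0
```

```bash
python3 -c "
from h import *
go(439.1,45.2,36.8,75.6)
from workcell import vision
S=vision.snapshot('side');T=vision.snapshot('top')
f=lambda a:cv2.resize(a[:,:,::-1],(400,400),interpolation=cv2.INTER_CUBIC)
cv2.imwrite('pics/k2.png',np.hstack([f(S['pixels'][130:280,260:410]),f(T['pixels'][145:265,110:230])]))"
```

```text
t 31.6 pos [440.4  44.7 126.1] yaw 75.5 shift [0.0016 0.0001 0.0893] roll -0.0003 gap 0.444 grip 20.0
```

View pics/k2.png

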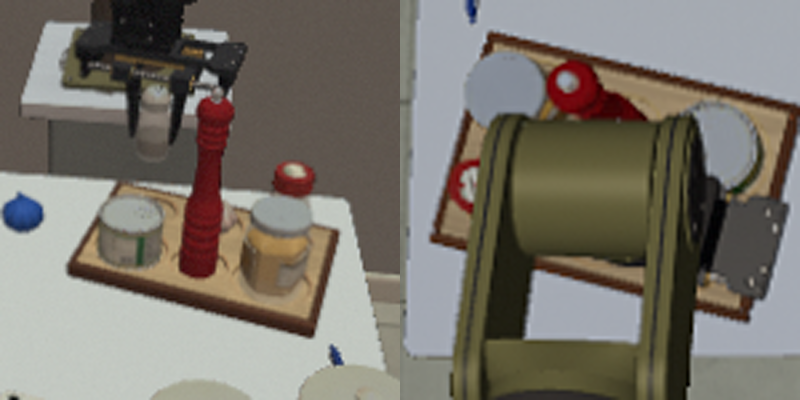

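Left view: the shaker hangs straight at (152,125) over the front-right hollow. In the right view the wrist stays clear of the mill head at (575,85).

carry_out(
  deltas=[
    [200, 0.001, 0, 0.03, 0],
    [200, 0.001, 0, 0.055, 0],
    [200, 0.001, 0, 0.075, 0],
    [200, 0.001, 0, 0.084, 0],
    [200, 0.001, 0, 0.088, 0],
    [200, 0.001, 0, 0.0885, 0],
    [200, 0.001, 0, 0.0885, 0],
    [200, 0.001, 0, 0.0885, 0],
    [200, 0.001, 0, 0.0885, 0],
  ],
)

```text
t: 32.6
eef_pos: [438.9, 45.2, 36.8]
tool_rot: [0.126, 0.992, 0.0, 0.001]
ft_force: [0.0, -0.6, -1.7]
finger_gap: 0.443
grasp_force: 20.0
```

```bash
python3 -c "
from h import *
from workcell import env
go(439.1,45.2,36.8,75.6);print(env.sense()['ft_force'])"
```

```text
t 32.6 pos [438.9  45.2  36.8] yaw 75.6 shift [-0.0002  0.0001  0.    ] roll -0.0002 gap 0.443 grip 20.0
[ 0.01709262 -0.59898451 -1.65786245]
```

carry_out(
  deltas=[
    [110, 0, 0, 0, 0],
    [90, 0, 0, 0, 0],
    [75, 0, 0, 0, 0],
    [75, 0, 0, 0, 0],
    [75, 0, 0, 0, 0],
    [75, 0, 0, -0.02, 0],
    [75, 0, 0, -0.06, 0],
    [75, 0, 0, -0.11, 0],
    [75, 0, 0, -0.16, 0],
    [75, 0, 0, -0.21, 0],
    [75, 0, -0.04, -0.23, 0],
    [75, 0, -0.09, -0.23, 0],
    [75, 0, -0.14, -0.23, 0],
    [75, 0, -0.19, -0.23, 0],
    [75, 0, -0.24, -0.23, 0],
    [75, 0, -0.29, -0.23, 0],
    [75, 0, -0.29, -0.23, 0],
    [75, 0, -0.29, -0.23, 0],
  ],
)

```text
t: 34.4
eef_pos: [365.6, -236.4, 265.9]
tool_rot: [0.127, 0.992, 0.0, -0.0]
ft_force: [0.2, -0.5, -0.3]
finger_gap: 0.705
grasp_force: 0.0
```

```bash
python3 -c "
from h import *
from workcell import vision
S=vision.snapshot('side');T=vision.snapshot('top')
f=lambda a:cv2.resize(a[:,:,::-1],(400,400),interpolation=cv2.INTER_CUBIC)
cv2.imwrite('pics/e.png',np.hstack([f(S['pixels'][160:280,275:395]),f(T['pixels'][145:265,110:230])]))
T0=pickle.load(open('top.pkl','rb'))
for d in(T0,T):
  h=cv2.cvtColor(d['pixels'],cv2.COLOR_RGB2HSV)
  for n,m,b in(('lemon',(h[...,0]>20)&(h[...,0]<35)&(h[...,1]>120),(200,245,315,360)),('timer',((h[...,0]<8)|(h[...,0]>172))&(h[...,1]>120),(115,155,270,310))):
    yx=np.argwhere(m[b[0]:b[1],b[2]:b[3]]);print(n,len(yx),yx.mean(0))
c,s=np.cos(np.radians(-14.4)),np.sin(np.radians(-14.4))
for n,x,y,z in(('garlic',-46.5,0,35),('mill',35.5,0,242),('shaker',-46.5,-82,100),('spice',-46.5,82,118)):
  print(n,((proj(T,[504.5+c*x-s*y,113+s*x+c*y,z])[0]-[110,145])*400/120+[400,0]).round())"
```

```text
lemon 364 [20.51373626 20.72527473]
timer 435 [21.16551724 21.05747126]
lemon 40 [14.475 26.625]
timer 435 [21.16551724 21.05747126]
garlic [594. 224.]
mill [563.  80.]
shaker [677. 241.]
spice [472. 188.]
```

View pics/e.png

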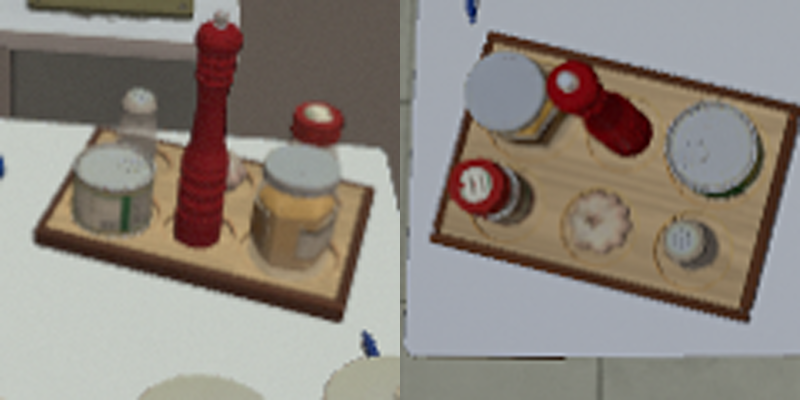

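All four stand upright in their hollows in both views: right view shows the mill knob at (568,82), garlic (599,222), shaker (683,243) and spice jar (477,185), each within about 5 mm of its target. The timer hasn't moved. The lemon is now hidden under the arm, and it looked in place in earlier views. Handing in.

```bash
python3 -c "
from workcell import order
print(order.sign_off())"
```

```text
the job is handed in; nothing more can be done
None
```

The job is handed in: mill, shaker, spice jar and garlic stand upright in their hollows in the last pictures, let go of, with the tin, jar and timer where they were; the lemon was hidden by the arm at the end but looked in place before that, and sign-off gave no verdict.

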